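Set out the colour-check station on the bench mat

ROBOT

A 6-joint arm with a two-finger parallel gripper is mounted at the origin on a cart in front of the work surface, level with it; the furniture and walls round the work are solid. World frame = base frame: x ahead of the robot, y to its left, z up, the work surface at z = 0. Lengths are in m, angles in rad, forces in N, time in s.
With the tool pointing down it reaches from about 0.325 to 0.875 m from the base axis. Payload 4.4 kg.
Tool frame: the origin (TCP) lies midway between the tips of the shut fingers; the grasp point (between the pads) lies 19 mm behind it (env.tcp_to_grasp is the distance from the TCP to the grasp point, in m); z points along the fingers, y is the line along which they close (so a half turn about z gives the same grasp; the last joint's range is limited). The gripper opens to 85 mm and grips with 20 to 120 N. Pads are 22 mm wide; open, the fingers measure 114 mm over their backs; the gripper's body (76 mm by 85 mm) begins 54 mm behind the grasp point. The pads swing forward as they close: fully open they stand 13 mm farther back than shut.
Start: joints at [1.024, 0.207, 1.542, -0, 1.393, -0.15], TCP at [0.222, 0.531, 0.231] pointing down, gripper open.
Joint ranges: [-2.73, 2.73], [-0.86, 2.22], [0.23, 2.46], [-1.11, 4.25], [0.08, 2.63], [-2.82, 2.82]. Speed limits (rad/s): [2.79, 2.79, 3.14, 3.14, 3.14, 3.14].

INTERFACE

Orientations are given as a rotation vector (axis times angle).
In Python, from cell import readout, camera, workorder, boxes_of, pinpoint, env gives the robot as it stands.
- The arm moves only by the tool apply_moves, never from a script. Its argument "moves" is a list of rows, each a list of 7 numbers: the shift along the tool's x, y, z in m, then the turn, a rotation vector about the tool's x, y, z in rad, then the opening, from 0 (shut) to 1 (fully open). A call has 1 to 8 rows; each row is the pose to reach, as a shift and turn from the pose commanded when the call began, along the tool's axes at that moment; what a row does not reach only later rows make up. A row lasts 1/8 s, in which the tool goes at most 62.5 mm and 10.7 degrees, less where a joint would pass 70% of its speed; a pose out of reach is approached as far as the arm can. A call with a gripper value outside its range is refused whole. The fingers move at their own pace and stop on an object; "newtons" is the grip in N (left out, the last holds). Time passes only in rows, so rows that repeat a pose let the fingers close. It gives the time, the measured TCP pose, the force, the opening and the grip force at its end, in the units of the state.
- readout.sense(): the state, without advancing time (a new reading comes with each control period).
- camera(name): name is "side" or "top" or "wrist"; returns a dict with "frame" (480x640x3 uint8, red, green, blue), "mtx" (3x3 intrinsics, pixels), "k1" (the pictures are not rectified: a ray, as slopes to the right and down, at radius r is drawn at 1 + k1 r^2 times it, then the intrinsics apply), "extrinsics" (4x4, takes a point from camera to world coordinates); the wrist camera has in their place "T_tool_cam" (4x4, takes a point from camera to tool coordinates, whose origin is the TCP and whose axes are the flange's). Camera axes: x right, y up, looking along -z (the intrinsics and any distortion apply to the point x, -y, -z); pixel columns grow to the right and rows downward; lengths in m; the calibration is good to about 2 mm. A picture is of the moment at which its call begins: read the wrist's pose just before it. There is no depth.
- workorder.finish_job(): hands the job in; it is judged then, once.
Trained networks look in a picture, given as the dict that the camera call returned (one of the last four; its "shot" number tells which), for a name from the list of things; names that differ only in an ending like _2 or _b are one class to them, and where a whole thing is asked for, a point or a joint stands for the part that bears it (a point fixed in the world has none). Each returns a list of dicts, best first, with "confidence" (0 to 1); they miss things now and then, are a little off and sometimes report something else, mostly with a low value. They report only what shows in the picture. A call takes as long as a camera call. They do not tell look-alikes from the thing itself.
- boxes_of(picture, label): "point" ([row, column] in pixels, amid what is visible of it).
- pinpoint(picture, label): "point" ([row, column] in pixels: a listed point, or the origin of a listed thing).
The state is a dict: "time_s": time; "q": joint angles; "joint_velocities": joint speeds; "tau": joint torques, N m; "tcp_pos": TCP position; "orientation": TCP orientation; "contact_force": force on the tool from outside, world axes, zero at the start; "ft_torque": the same for the moment, N m; "gripper_width": finger opening in m; "grasp_force": force on a finger pad.
Only numpy, scipy, OpenCV 4.12 (cv2) and the standard library are available. Lean on these libraries where they do the work, as an engineer would, in place of code of your own. Each camera call takes 0.05 s, during which the arm holds its last target. There are 200 camera calls.

TASK

Lay out the colour-check station on the bench mat, where the white blue-capped jar and the timer already stand. Stand the yellow bottle on the ringed place between the jar and the timer, the red-capped jar on the one directly in front of the blue-capped jar (on the robot's side of it), and lay the white tile flat on the one directly in front of the timer, with the brown vial standing in the middle of the tile. Centre each on its place, keep bottle, jars and vial upright all the time, and do not shift the blue-capped jar or the timer.

Things in the scene. Friction and masses are not known exactly. Their poses are not given: they have to be found in the camera images.
- mat: fixed flat blue-grey mat, 210 x 326 x 3 mm; origin at the centre of its underside; x to the back, y to the left, turned up to 0.25 rad. Six ringed places, flat white circles 80 mm across, at x = -47.5 (front row) and +47.5 mm (back row), y = -110, 0, +110 mm. The blue-capped jar and the timer stand on the back-left and back-right places, either way round; the other four are empty
- white_jar_center (a point): centre (half-way up) of the wide white jar with a blue cap, 68 mm diameter, 102 mm tall, standing loose on the mat; stays where it is
- timer_center (a point): centre (17 mm above its underside) of the white bench timer with a blue stripe, sloping top, 70 x 78 mm and 34 mm high at the back, lying loose on the mat, square to it; stays where it is
- yellow_bottle_center (a point): centre (half-way up) of the yellow bottle with a white cap, 152 mm tall, loose on the bench: upright round body 62 mm in diameter up to at least 105 mm, then a shoulder and a cap 36 mm in diameter over the top 18 mm; about 0.3 kg
- red_jar_center (a point): centre (half-way up) of the small white jar with a red cap, 87 mm tall, loose on the bench: body 48 mm in diameter up to at least 65 mm, cap 40 mm in diameter over the top 17 mm; about 0.14 kg
- tile_center (a point): centre of the loose white glazed tile, 52 x 52 mm and 15 mm thick (7.5 mm below and above this point), lying flat on the bench, its x and y axes along its sides
- brown_vial_center (a point): centre (half-way up) of the brown sample vial with a white cap, 22 mm in diameter, 52 mm tall, loose, standing upright on the bench; 18 g
Not all that is in view belongs to the job. Leave any purple or turquoise look-alike of the part that bears brown_vial_center alone.

How it is judged:
By the outcome, as a careful person would: the job done as asked, in the order asked, and still so for the second after the job is handed in, with the robot touching nothing.
It also fails if it takes over 112 s, if anything falls off the work surface, if the arm or the gripper's body presses on something with over 40 N, if the wrist force passes 120 N, or if a joint passes its speed limit or range.

## Working session

There is one attempt and no reset: what is moved stays moved. The work goes in short steps, Python scripts to look and compute and a tool call to move; the robot and the scene stay as the last step left them, time stands still between calls to the robot, and variables do not carry over. Pictures are saved under pics/ and viewed, at most 17 in all, crops included, and the job is handed in when it is done.

Besides the shell and the picture viewer there is one more tool, called as name(argument=value, ...) on one line, values as JSON. apply_moves: Moves the arm, as the interface text tells. Its arguments: {"type":"object","properties":{"moves":{"type":"array","items":{"type":"array","items":{"type":"number"}}},"newtons":{"type":"number"}},"required":["moves"]}

```bash
mkdir -p pics; ls
cat > h.py <<'E'
import numpy as np, cv2, json
from cell import readout, camera, workorder, boxes_of, pinpoint, env
from scipy.spatial.transform import Rotation as R
def T_of(p):
    if "extrinsics" in p: return np.array(p["extrinsics"])
    s=p["state"]; T=np.eye(4); T[:3,:3]=R.from_rotvec(s["orientation"]).as_matrix(); T[:3,3]=s["tcp_pos"]
    return T@np.array(p["T_tool_cam"])
def shot(n,save=None):
    s=readout.sense(); p=camera(n); p["state"]=s
    if save: cv2.imwrite("pics/"+save,p["frame"][:,:,::-1])
    return p
def ray(p,rc):
    K=np.array(p["mtx"]); k=p["k1"]
    u=cv2.undistortPoints(np.array([[[rc[1],rc[0]]]],float),K,np.array([k,0,0,0,0.]))[0,0]
    T=T_of(p); d=T[:3,:3]@np.array([u[0],-u[1],-1]); return T[:3,3],d
def at_z(p,rc,z):
    o,d=ray(p,rc); return o+d*(z-o[2])/d[2]
def tri(l):
    A=0;b=0
    for o,d in l:
        d=d/np.linalg.norm(d); M=np.eye(3)-np.outer(d,d); A=A+M; b=b+M@o
    return np.linalg.solve(A,b)
def proj(p,X):
    T=np.linalg.inv(T_of(p)); c=T[:3,:3]@np.array(X)+T[:3,3]
    x=np.array([c[0],-c[1]])/-c[2]; x=x*(1+p["k1"]*(x@x)); K=np.array(p["mtx"])
    return np.array([K[1,1]*x[1]+K[1,2],K[0,0]*x[0]+K[0,2]])
E
python3 - <<'E'
from h import *
np.set_printoptions(precision=4,suppress=True)
ps={n:shot(n,n+"0.png") for n in("top","side")}
for n,p in ps.items():
    print(n,T_of(p)[:3].round(3).tolist(),p["k1"])
for l,z in [("mat",0),("white_jar_center",.054),("timer_center",.02),("yellow_bottle_center",.076),("red_jar_center",.0435),("tile_center",.0075),("brown_vial_center",.026)]:
    for n,p in ps.items():
        for d in pinpoint(p,l)[:5]: print(l,n,np.round(d["point"]),round(d["confidence"],2),at_z(p,d["point"],z)[:2])
print(readout.sense()); print(env.tcp_to_grasp)
E
```

```text
pics
top [[-0.017, 0.997, -0.071, 0.436], [-1.0, -0.018, -0.017, -0.006], [-0.019, 0.071, 0.997, 1.031]] 0.03213956563604065
side [[-0.881, 0.167, -0.442, 0.022], [-0.472, -0.316, 0.823, 0.87], [-0.002, 0.934, 0.357, 0.449]] -0.13944187963406696
mat top [248. 328.] 0.93 [ 0.4988 -0.0129]
mat side [267. 311.] 0.65 [ 0.4969 -0.0033]
white_jar_center top [222. 374.] 0.9 [ 0.5456 -0.1073]
white_jar_center side [223. 309.] 0.96 [ 0.5547 -0.1016]
timer_center top [233. 277.] 0.66 [0.5314 0.0956]
timer_center side [274. 264.] 0.8 [0.5384 0.1057]
yellow_bottle_center top [293. 470.] 0.82 [ 0.3991 -0.2923]
yellow_bottle_center side [198. 404.] 0.57 [ 0.4088 -0.3087]
red_jar_center top [219. 479.] 0.94 [ 0.55   -0.3257]
tile_center top [302. 181.] 0.74 [0.3877 0.3042]
tile_center side [352. 274.] 0.82 [0.3929 0.3039]
brown_vial_center top [263. 178.] 0.72 [0.4711 0.3055]
brown_vial_center top [241. 171.] 0.63 [0.5167 0.3204]
brown_vial_center top [215. 189.] 0.47 [0.5731 0.2816]
brown_vial_center top [220. 478.] 0.47 [ 0.55   -0.3286]
brown_vial_center side [330. 225.] 0.83 [0.4733 0.3126]
brown_vial_center side [305. 186.] 0.71 [0.5785 0.2789]
brown_vial_center side [329. 190.] 0.63 [0.5218 0.3359]
{'time_s': 0.8, 'q': array([ 1.0245,  0.2066,  1.5415,  0.    ,  1.3935, -0.1505]), 'joint_velocities': array([-0.0022, -0.0003,  0.0002, -0.0002, -0.002 , -0.0011]), 'tau': array([  0.0003, -38.3   , -29.1955,  -0.0001,   0.0007,   0.    ]), 'tcp_pos': array([0.2217, 0.5306, 0.2313]), 'orientation': array([0.6177, 3.0802, 0.0001]), 'contact_force': array([ 0.2031,  0.3688, -0.0917]), 'ft_torque': array([-0.0305,  0.0598, -0.0261]), 'grasp_force': 0.0, 'gripper_width': 0.08535530168200475}
0.0187
```

View pics/top0.png

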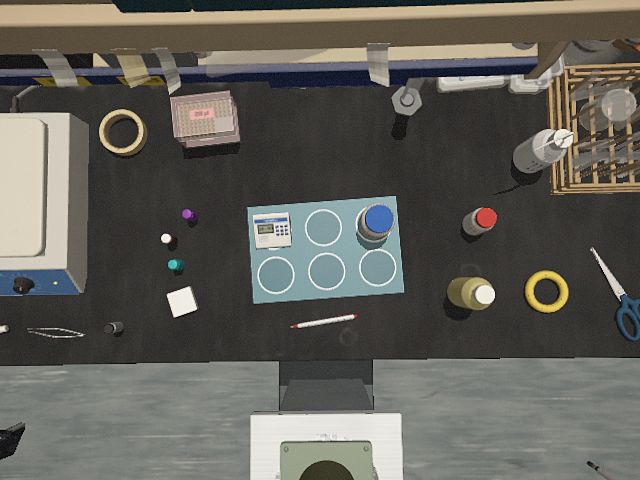

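View pics/side0.png

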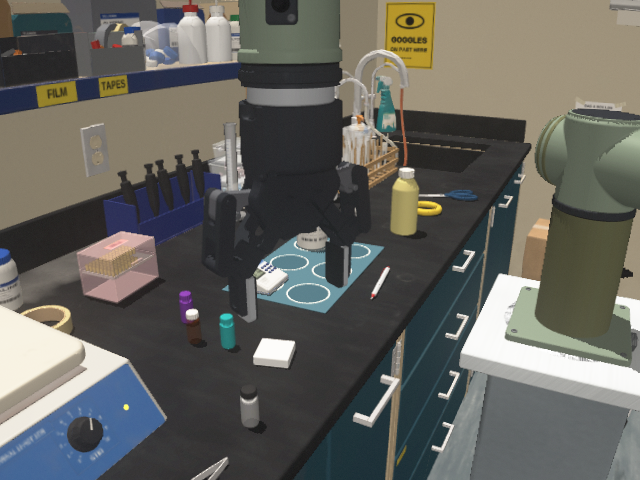

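Top view: blue-capped jar (222,374) stands back-right and the timer (231,272) back-left. So the bottle goes back-middle (228,323), the red jar front-right (268,377) and the tile front-left (274,276). Vial candidates are purple (215,189), white-capped (239,168) and turquoise (265,176). In the side view the white-capped one at (328,193) is brown, so that is the vial. The grey one at (327,114) is a different thing.

```bash
cat >> h.py <<'E'
def go(x,y,z,psi):
    s=readout.sense(); M=R.from_rotvec(s["orientation"]).as_matrix()
    Tn=np.array([[-np.sin(psi),np.cos(psi),0],[np.cos(psi),np.sin(psi),0],[0,0,-1]]).T
    d=M.T@(np.array([x,y,z])-s["tcp_pos"]); r=R.from_matrix(M.T@Tn).as_rotvec()
    print("go",d.round(4),r.round(3),"psi",round(float(np.arctan2(M[1,1],M[0,1])),3),"tcp",np.round(s["tcp_pos"],4))
E
python3 - <<'E'
from h import *
p=shot("top"); f=p["frame"]
hsv=cv2.cvtColor(f,cv2.COLOR_RGB2HSV)
roi=np.zeros(f.shape[:2],bool); roi[190:310,240:410]=1
m=((hsv[...,1]>50)&(hsv[...,0]>85)&(hsv[...,0]<115)&(hsv[...,2]>80)&roi).astype(np.uint8)
c=max(cv2.findContours(m,0,1)[0],key=cv2.contourArea)
w=np.array([at_z(p,(q[0][1],q[0][0]),.003)[:2] for q in c])
h=cv2.minAreaRect((w*1000).astype(np.float32)); print("mat",h)
# circles as ellipse fits
wh=((f.min(2)>170)&roi).astype(np.uint8)
pl={}
for q in cv2.findContours(wh,0,1)[0]:
    if len(q)>40:
        W=(np.array([at_z(p,(a[0][1],a[0][0]),.003)[:2] for a in q])*1000).astype(np.float32)
        print("ring",[np.round(v,1) for v in cv2.fitEllipse(W)])
def blob(mask,z,n):
    N,_,st,ce=cv2.connectedComponentsWithStats(mask.astype(np.uint8))
    for i in range(1,N):
        if st[i,4]>25: print(n,st[i],ce[i].round(1),at_z(p,ce[i][::-1],z)[:2].round(4))
H,S,V=hsv[...,0],hsv[...,1],hsv[...,2]
r=np.zeros_like(roi); r[190:250,455:505]=1; blob(r&((H<8)|(H>172))&(S>120)&(V>70),.087,"redcap")
r[:]=0; r[270:320,460:505]=1; blob(r&(S<50)&(V>170),.152,"ycap")
r[:]=0; r[280:325,160:205]=1; blob(r&(S<50)&(V>150),.015,"tile")
r[:]=0; r[228:250,155:180]=1; blob(r&(S<50)&(V>120),.052,"vialcap")
r[:]=0; r[200:235,360:400]=1; blob(r&(S>150)&(H>105),.105,"bluecap")
go(.46,0,.37,.05)
E
```

```text
mat ((488.7477722167969, -1.300048828125), (197.6468505859375, 317.0270690917969), 3.328557252883911)
ring [array([442.1, 101.6]), array([79.4, 80.2]), np.float64(66.8)]
ring [array([448.4,  -8.1]), array([78.6, 79.9]), np.float64(76.7)]
ring [array([ 454.5, -117.9]), array([78.5, 79.7]), np.float64(73.0)]
ring [array([540.3, 109. ]), array([82.7, 89.2]), np.float64(171.8)]
ring [array([543.3,  -2.6]), array([79.1, 80.1]), np.float64(86.8)]
ring [array([558.6, -93.7]), array([34.9, 58.4]), np.float64(63.8)]
redcap [476 208  21  20 330] [486.2 217.4] [ 0.5477 -0.3257]
ycap [475 285  20  19 300] [484.8 294. ] [ 0.3998 -0.2953]
tile [167 286  30  31 619] [181.5 301.4] [0.3888 0.3012]
vialcap [161 234  10   9  77] [165.4 238. ] [0.5217 0.3237]
bluecap [365 206  28  27 534] [378.8 218.9] [ 0.5468 -0.1123]
go [-0.4244 -0.3977 -0.1387] [ 0.    -0.     1.125] psi 1.175 tcp [0.2217 0.5306 0.2313]
```

apply_moves(moves=[[-0.424,-0.398,-0.139,0,0,1.125,1],[-0.424,-0.398,-0.139,0,0,1.125,1],[-0.424,-0.398,-0.139,0,0,1.125,1],[-0.424,-0.398,-0.139,0,0,1.125,1],[-0.424,-0.398,-0.139,0,0,1.125,1],[-0.424,-0.398,-0.139,0,0,1.125,1],[-0.424,-0.398,-0.139,0,0,1.125,1],[-0.424,-0.398,-0.139,0,0,1.125,1]])

```text
time_s: 1.85
tcp_pos: [0.421, 0.0849, 0.3484]
orientation: [2.165, 2.276, 0.002]
contact_force: [0.9, 1.1, 0.9]
gripper_width: 0.085
grasp_force: 0.0
```

```bash
python3 -c "
from h import *
go(.46,0,.37,.05);go(.38,-.295,.33,.0)"
```

```text
go [-0.0867  0.0347 -0.0215] [ 0.002 -0.    -0.   ] psi 0.05 tcp [0.421  0.0849 0.3484]
go [-0.3774 -0.06    0.0183] [ 0.002 -0.     0.05 ] psi 0.05 tcp [0.421  0.0849 0.3484]
```

apply_moves(moves=[[-0.377,-0.04,0.018,0,0,0.05,1],[-0.377,-0.04,0.018,0,0,0.05,1],[-0.377,-0.04,0.018,0,0,0.05,1],[-0.377,-0.04,0.018,0,0,0.05,1],[-0.377,-0.04,0.018,0,0,0.05,1],[-0.377,-0.04,0.018,0,0,0.05,1],[-0.377,-0.04,0.018,0,0,0.05,1],[-0.377,-0.04,0.018,0,0,0.05,1]])

```text
time_s: 2.85
tcp_pos: [0.3993, -0.2917, 0.3293]
orientation: [-2.222, -2.22, -0.001]
contact_force: [-0.9, -0.6, 0.3]
gripper_width: 0.0858
grasp_force: 0.0
```

Run:
```python
from h import *
p=shot("wrist","w1.png")
print(T_of(p).round(3).tolist())
print(proj(p,[.3998,-.2953,.152]),proj(p,[.3998,-.2953,.0]))
for l in("yellow_bottle_center","red_jar_center"):
    for d in pinpoint(p,l)[:3]: print(l,d, at_z(p,d["point"],.076))
go(.4,-.295,.25,0)
```

```text
[[1.0, 0.001, 0.0, 0.399], [-0.001, 0.963, 0.269, -0.224], [0.0, -0.269, 0.963, 0.473], [0.0, 0.0, 0.0, 1.0]]
[219.61698895 318.62258116] [196.4607412  318.48875555]
red_jar_center {'point': [226.6, 432.6], 'confidence': 0.78} [ 0.53962316 -0.32112007  0.076     ]
go [-0.0046  0.0002  0.0798] [0.    0.    0.002] psi 0.002 tcp [ 0.3998 -0.2904  0.3298]
```

View pics/w1.png

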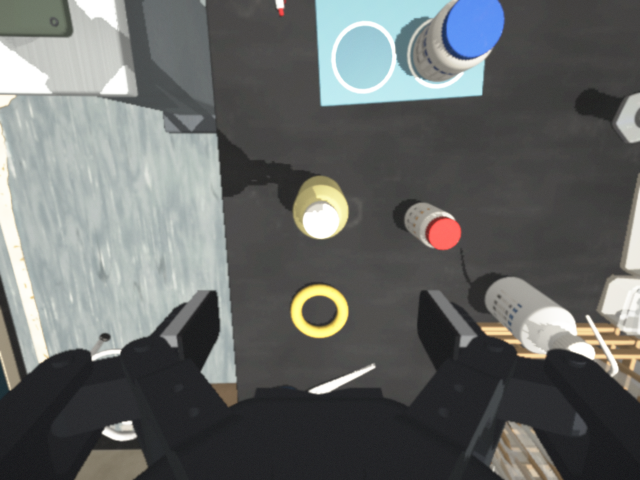

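The wrist view shows the bottle cap at (220,320), right where predicted. The red cap is at (233,444).

apply_moves(moves=[[-0.0045,0.0003,0.05,0,0,0,1],[-0.0045,0.0003,0.1,0,0,0,1],[-0.0045,0.0003,0.14,0,0,0,1],[-0.0045,0.0003,0.175,0,0,0,1],[-0.0045,0.0003,0.21,0,0,0,1],[-0.0045,0.0003,0.235,0,0,0,1],[-0.0045,0.0003,0.246,0,0,0,1],[-0.0045,0.0003,0.246,0,0,0,1]], newtons=60)

```text
time_s: 4.0
tcp_pos: [0.3999, -0.2954, 0.0835]
orientation: [-2.219, -2.222, -0.0]
contact_force: [0.7, 1.2, 0.4]
gripper_width: 0.0855
grasp_force: 0.0
```

apply_moves(moves=[[0,0,0,0,0,0,0.5],[0,0,0,0,0,0,0.5],[0,0,0,0,0,0,0.5],[0,0,0,0,0,0,0.5],[0,0,0,0,0,0,0.5],[0,0,0,0,0,0,0.5]])

```text
time_s: 4.75
tcp_pos: [0.4012, -0.2976, 0.0857]
orientation: [2.218, 2.218, 0.0]
contact_force: [0.1, 0.7, 5.9]
gripper_width: 0.059
grasp_force: 64.6
```

Run:
```python
from h import *
p=shot("side","s1.png"); cv2.imwrite("pics/s1.png",cv2.resize(p["frame"][120:280,320:500,::-1],None,fx=4,fy=3.5,interpolation=cv2.INTER_CUBIC))
s=readout.sense(); print(s["tcp_pos"],s["contact_force"],s["ft_torque"],s["gripper_width"],s["grasp_force"])
p=shot("top");s=readout.sense(); print(s["tcp_pos"],s["contact_force"],s["ft_torque"],s["gripper_width"],s["grasp_force"])
```

```text
[ 0.40116231 -0.29765807  0.08568469] [8.35187499e-01 1.96490627e-04 6.50761806e+00] [ 0.16570409 -0.02027757  0.00028899] 0.05889379136783009 64.55705760628916
[ 0.40117285 -0.29764627  0.08569963] [0.21599886 0.14409677 5.88256108] [0.13616144 0.01015801 0.02702591] 0.05904517882428188 64.55721962673124
```

View pics/s1.png

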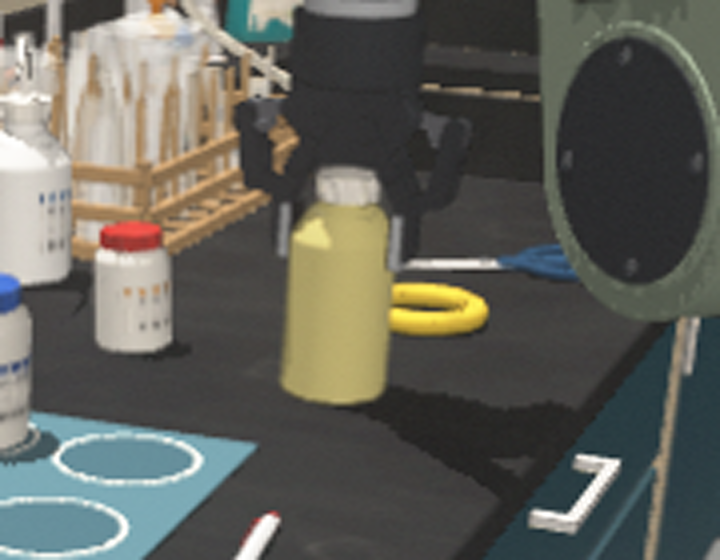

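apply_moves(moves=[[0,0,-0.005,0,0,0,0.5],[0,0,-0.015,0,0,0,0.5],[0,0,-0.03,0,0,0,0.5],[0,0,-0.05,0,0,0,0.5],[0,0,-0.08,0,0,0,0.5],[0,0,-0.11,0,0,0,0.5],[0,0,-0.13,0,0,0,0.5],[0,0,-0.13,0,0,0,0.5]], newtons=80)

```text
time_s: 5.85
tcp_pos: [0.4008, -0.2974, 0.2162]
orientation: [2.218, 2.217, -0.0]
contact_force: [0.6, -0.4, -3.7]
gripper_width: 0.0588
grasp_force: 86.2
```

Run:
```python
from h import *
p=shot("side"); cv2.imwrite("pics/s2.png",cv2.resize(p["frame"][80:280,320:500,::-1],None,fx=3,fy=3,interpolation=cv2.INTER_CUBIC))
s=readout.sense(); print(s["contact_force"],s["gripper_width"],s["grasp_force"])
go(.543,-.003,.23,.057)
```

```text
[ 0.19579493  0.23055813 -2.81031632] 0.05877619344512803 86.18857346009463
go [ 0.2936  0.143  -0.0158] [ 0.001  0.002 -0.057] psi 0.0 tcp [ 0.4    -0.2966  0.2145]
```

View pics/s2.png

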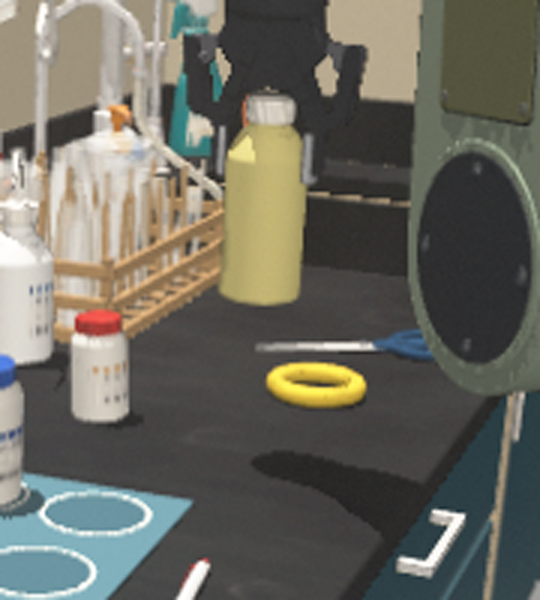

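apply_moves(moves=[[0.02,0.01,-0.016,0,0,-0.01,0.5],[0.06,0.03,-0.016,0,0,-0.02,0.5],[0.11,0.054,-0.016,0,0,-0.03,0.5],[0.16,0.078,-0.016,0,0,-0.04,0.5],[0.21,0.102,-0.016,0,0,-0.05,0.5],[0.255,0.124,-0.016,0,0,-0.057,0.5],[0.285,0.138,-0.016,0,0,-0.057,0.5],[0.2936,0.143,-0.016,0,0,-0.057,0.5]])

```text
time_s: 6.9
tcp_pos: [0.5421, -0.0006, 0.2277]
orientation: [-2.152, -2.285, 0.003]
contact_force: [-0.9, -0.4, -3.2]
gripper_width: 0.0583
grasp_force: 86.6
```

apply_moves(moves=[[0,0,0.02,0,0,0,0.5],[0,0,0.05,0,0,0,0.5],[0,0,0.08,0,0,0,0.5],[0,0,0.105,0,0,0,0.5],[0,0,0.12,0,0,0,0.5],[0,0,0.125,0,0,0,0.5],[0,0,0.125,0,0,0,0.5],[0,0,0.125,0,0,0,0.5]])

```text
time_s: 7.9
tcp_pos: [0.5438, -0.0029, 0.1057]
orientation: [2.156, 2.282, 0.002]
contact_force: [-0.6, -0.4, -2.7]
gripper_width: 0.0585
grasp_force: 86.6
```

Run:
```python
from h import *
p=shot("side"); cv2.imwrite("pics/s3.png",cv2.resize(p["frame"][120:340,200:420,::-1],None,fx=2.7,fy=2.7,interpolation=cv2.INTER_CUBIC))
s=readout.sense(); print(s["contact_force"],s["gripper_width"],s["grasp_force"])
f=p["frame"].astype(int); m=((f[...,0]-f[...,2]>50)&(f[...,1]>100)); m[:120]=0;m[340:]=0;m[:,:200]=0;m[:,420:]=0
N,_,st,ce=cv2.connectedComponentsWithStats(m.astype(np.uint8)); i=1+st[1:,4].argmax(); print("bottle box",st[i])
for z in(0.003,.1):
  q=[proj(p,[.543+31e-3*np.cos(a),-.003+31e-3*np.sin(a),z]) for a in np.linspace(0,6.28,60)]; q=np.array(q); print(z,"pred rows",q[:,0].min(),q[:,0].max(),"cols",q[:,1].min(),q[:,1].max())
q=np.argwhere(m&(_==i)) if False else np.argwhere(_==i)
for r in range(st[i][1],st[i][1]+st[i][3],8): c=q[q[:,0]==r][:,1]; print(r,c.min(),c.max())
go(.543,-.003,.0865,.057)
```

```text
[-0.43451936 -0.1714988  -2.023001  ] 0.05815632533317148 86.57070361892693
bottle box [ 273  193   31   67 1821]
0.003 pred rows 255.267530933792 267.39957907936247 cols 275.96135011939566 306.0872844645597
0.1 pred rows 211.66130274841234 221.78862791692438 cols 274.6568173200961 305.76027948184935
193 296 296
201 275 298
209 273 299
217 274 303
225 274 303
233 274 303
241 274 303
249 274 303
257 277 300
go [-0.0001 -0.0008  0.0193] [0.002 0.001 0.   ] psi 0.057 tcp [ 0.5437 -0.0029  0.1058]
```

View pics/s3.png

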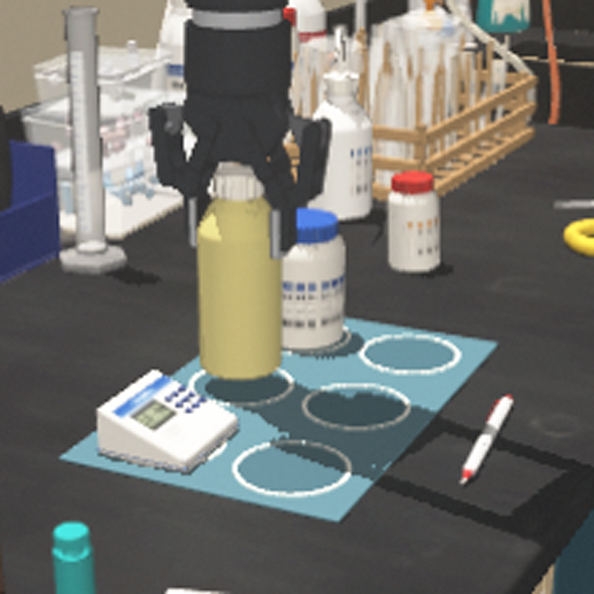

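Bottle is held upright over the back-middle ring, within about 1–2 mm.

apply_moves(moves=[[-0.001,-0.002,0.006,0,0,0,0.5],[-0.001,-0.002,0.011,0,0,0,0.5],[-0.001,-0.002,0.014,0,0,0,0.5],[-0.001,-0.002,0.0155,0,0,0,0.5],[-0.001,-0.002,0.017,0,0,0,0.5],[-0.001,-0.002,0.017,0,0,0,0.5],[-0.001,-0.002,0.017,0,0,0,0.5]])

```text
time_s: 8.82
tcp_pos: [0.5406, -0.0037, 0.0889]
orientation: [-2.156, -2.284, 0.001]
contact_force: [-3.9, 1.8, 7.5]
gripper_width: 0.0586
grasp_force: 87.6
```

apply_moves(moves=[[0,0,0,0,0,0,1],[0,0,0,0,0,0,1],[0,0,0,0,0,0,1],[0,0,0,0,0,0,1],[0,0,-0.03,0,0,0,1],[0,0,-0.08,0,0,0,1],[0,0,-0.14,0,0,0,1],[0,0,-0.18,0,0,0,1]])

```text
time_s: 9.82
tcp_pos: [0.5418, -0.0039, 0.2709]
orientation: [2.155, 2.281, 0.004]
contact_force: [0.8, 0.1, -1.0]
gripper_width: 0.0856
grasp_force: 0.0
```

Run:
```python
from h import *
go(.548,-.325,.25,1.1)
```

```text
go [-0.3209 -0.0122  0.0212] [ 0.003  0.003 -1.043] psi 0.057 tcp [ 0.5418 -0.0039  0.2709]
```

apply_moves(moves=[[-0.05,0,-0.02,0,0,-0.19,1],[-0.1,0,-0.02,0,0,-0.37,1],[-0.15,-0.0,-0.02,0,0,-0.56,1],[-0.2,-0.0,0,0,0,-0.74,1],[-0.25,-0.006,0.02,0,0,-0.93,1],[-0.29,-0.012,0.02,0,0,-1.11,1],[-0.32,-0.012,0.02,0,0,-1.3,1],[-0.32,-0.012,0.02,0,0,-1.48,1]])

```text
time_s: 10.82
tcp_pos: [0.5465, -0.3266, 0.2468]
orientation: [-0.049, -3.141, 0.0]
contact_force: [1.2, 1.1, 0.0]
gripper_width: 0.0851
grasp_force: 0.0
```

apply_moves(moves=[[0,0,0,0,0,-0.092,1],[0,0,0,0,0,-0.092,1]])

```text
time_s: 11.08
tcp_pos: [0.5469, -0.3241, 0.2472]
orientation: [0.089, -3.14, -0.001]
contact_force: [-0.3, -0.6, 0.3]
gripper_width: 0.0856
grasp_force: 0.0
```

Run:
```python
from h import *
p=shot("wrist","w2.png"); f=p["frame"]; hsv=cv2.cvtColor(f,cv2.COLOR_RGB2HSV)
m=((hsv[...,0]<8)|(hsv[...,0]>172))&(hsv[...,1]>130)&(hsv[...,2]>70)
N,_,st,ce=cv2.connectedComponentsWithStats(m.astype(np.uint8)); i=1+st[1:,4].argmax(); print(st[i],ce[i],at_z(p,ce[i][::-1],.087), proj(p,[.548,-.3257,.087]))
t=shot("top"); c=t["frame"]
hs=cv2.cvtColor(c,cv2.COLOR_RGB2HSV)
def cen(m):
    N,_,st,ce=cv2.connectedComponentsWithStats(m.astype(np.uint8)); i=1+st[1:,4].argmax(); return st[i],ce[i]
r=np.zeros(c.shape[:2],bool); r[185:235,312:352]=1
print("ycap on mat",[ (a,b,at_z(t,b[::-1],.155)) for a,b in [cen(r&(hs[...,1]<50)&(hs[...,2]>170))]])
cv2.imwrite("pics/t2.png",cv2.resize(c[180:320,230:430,::-1],None,fx=3,fy=3))
go(.548,-.3257,.04,1.628)
```

```text
[ 296  202   40   42 1350] [315.14222222 222.7837037 ] [ 0.5495531  -0.32735001  0.087     ] [221.2670977  316.99238553]
ycap on mat [(array([312, 199,  40,  36, 664], dtype=int32), array([339.12951807, 213.02108434]), array([ 0.55319351, -0.03358867,  0.155     ]))]
go [-0.0009 -0.0019  0.2074] [ 0. -0. -0.] psi 1.628 tcp [ 0.547  -0.3239  0.2474]
```

View pics/t2.png

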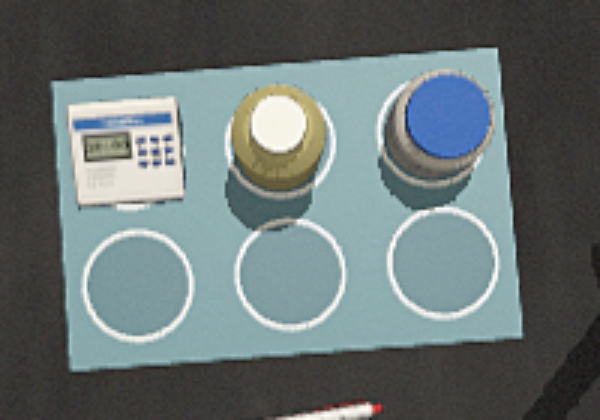

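apply_moves(moves=[[-0.002,-0.0025,0.04,0,0,0,1],[-0.002,-0.0025,0.09,0,0,0,1],[-0.002,-0.0025,0.135,0,0,0,1],[-0.002,-0.0025,0.175,0,0,0,1],[-0.002,-0.0025,0.2,0,0,0,1],[-0.002,-0.0025,0.215,0,0,0,1],[-0.002,-0.0025,0.218,0,0,0,1],[-0.002,-0.0025,0.218,0,0,0,1]], newtons=40)

```text
time_s: 12.18
tcp_pos: [0.55, -0.3269, 0.0306]
orientation: [-0.091, 3.139, -0.002]
contact_force: [-0.6, 0.6, -0.1]
gripper_width: 0.0854
grasp_force: 0.0
```

apply_moves(moves=[[0,0,0,0,0,0,0.35],[0,0,0,0,0,0,0.35],[0,0,0,0,0,0,0.35],[0,0,0,0,0,0,0.35],[0,0,0,0,0,0,0.35],[0,0,0,0,0,0,0.35]])

```text
time_s: 12.92
tcp_pos: [0.55, -0.3267, 0.031]
orientation: [-0.091, 3.139, -0.002]
contact_force: [-1.0, 0.0, 6.2]
gripper_width: 0.0458
grasp_force: 41.7
```

apply_moves(moves=[[0,0,-0.005,0,0,0,0.35],[0,0,-0.015,0,0,0,0.35],[0,0,-0.03,0,0,0,0.35],[0,0,-0.05,0,0,0,0.35],[0,0,-0.08,0,0,0,0.35],[0,0,-0.11,0,0,0,0.35],[0,0,-0.13,0,0,0,0.35],[0,0,-0.13,0,0,0,0.35]])

```text
time_s: 13.92
tcp_pos: [0.5506, -0.3275, 0.1627]
orientation: [-0.091, 3.136, -0.006]
contact_force: [0.5, 0.9, -2.1]
gripper_width: 0.046
grasp_force: 41.2
```

Run:
```python
from h import *
s=readout.sense(); print(s["contact_force"],s["gripper_width"],s["grasp_force"])
t=shot("top"); print("bottle cap", at_z(t,(221.7,322.7),.155)); print(proj(t,[.543,-.003,.155]))
go(.4545,-.118,.17,1.628)
```

```text
[ 0.5430093   0.85989846 -2.05435826] 0.046015042764425716 41.195702562108636
bottle cap [ 0.53760906 -0.00286815  0.155     ]
[218.80529974 322.71938443]
go [ 0.0827  0.2138 -0.0099] [-0.001  0.001  0.001] psi 1.629 tcp [ 0.5495 -0.3266  0.1605]
```

apply_moves(moves=[[0.006,0.015,0,0,0,0,0.35],[0.02,0.05,0,0,0,0,0.35],[0.037,0.095,0,0,0,0,0.35],[0.054,0.14,0,0,0,0,0.35],[0.07,0.18,0,0,0,0,0.35],[0.08,0.206,0,0,0,0,0.35],[0.0827,0.2138,0,0,0,0,0.35],[0.0827,0.2138,0,0,0,0,0.35]])

```text
time_s: 14.98
tcp_pos: [0.4537, -0.1173, 0.1589]
orientation: [0.093, -3.139, -0.0]
contact_force: [0.6, -0.1, -1.9]
gripper_width: 0.0461
grasp_force: 41.3
```

apply_moves(moves=[[0,0,0.02,0,0,0,0.35],[0,0,0.05,0,0,0,0.35],[0,0,0.08,0,0,0,0.35],[0,0,0.1,0,0,0,0.35],[0,0,0.108,0,0,0,0.35],[0,0,0.108,0,0,0,0.35],[0,0,0.108,0,0,0,0.35]])

```text
time_s: 15.85
tcp_pos: [0.4552, -0.1184, 0.0524]
orientation: [-0.091, 3.138, -0.002]
contact_force: [0.2, 0.4, -1.1]
gripper_width: 0.0458
grasp_force: 41.3
```

Run:
```python
from h import *
s=readout.sense(); print(s["contact_force"],s["gripper_width"],s["grasp_force"])
go(.4545,-.118,.034,1.628)
p=shot("side"); cv2.imwrite("pics/s4.png",cv2.resize(p["frame"][180:320,250:410,::-1],None,fx=5,fy=4,interpolation=cv2.INTER_CUBIC))
for n,X in (("ringR",[.4545,-.118,.003]),("ringM",[.4484,-.0081,.003]),("ringB",[.5433,-.0026,.003])): print(n,proj(p,X))
```

```text
[ 0.23090012  0.35019839 -1.10055528] 0.04580582737942904 41.34075074689463
go [0.0007 0.0005 0.0184] [-0.001  0.002  0.001] psi 1.629 tcp [ 0.4552 -0.1184  0.0524]
ringR [249.96866351 353.31086771]
ringM [269.24503169 333.38587459]
ringB [261.22002435 290.8081859 ]
```

View pics/s4.png

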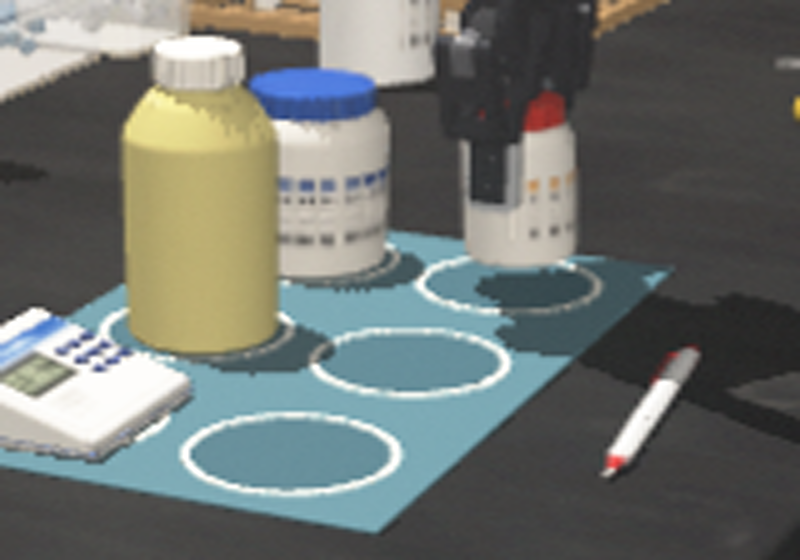

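apply_moves(moves=[[-0.002,0.001,0.006,0,0,0,0.35],[-0.002,0.001,0.011,0,0,0,0.35],[-0.002,0.001,0.015,0,0,0,0.35],[-0.002,0.001,0.017,0,0,0,0.35],[-0.002,0.001,0.0185,0,0,0,0.35],[-0.002,0.001,0.0185,0,0,0,0.35]])

```text
time_s: 16.65
tcp_pos: [0.456, -0.1164, 0.0339]
orientation: [0.092, -3.139, -0.001]
contact_force: [-2.3, 1.5, 7.1]
gripper_width: 0.046
grasp_force: 42.3
```

apply_moves(moves=[[0,0,0,0,0,0,0.8],[0,0,0,0,0,0,0.8],[0,0,0,0,0,0,0.8],[0,0,-0.03,0,0,0,0.8],[0,0,-0.08,0,0,0,0.8],[0,0,-0.14,0,0,0,0.8],[0,0,-0.2,0,0,0,1],[0,0,-0.26,0,0,0,1]])

```text
time_s: 17.65
tcp_pos: [0.4558, -0.1164, 0.2949]
orientation: [-0.091, 3.14, -0.0]
contact_force: [1.7, -0.0, 0.1]
gripper_width: 0.0856
grasp_force: 0.0
```

Run:
```python
from h import *
p=shot("wrist","w3.png")
for X in ([.4545,-.118,.003],[.5433,-.0026,.003],[.4545,-.118,.09],[.5433,-.0026,.155]): print(proj(p,X))
go(.49,.02,.36,1.628)
```

```text
[197.05850046 317.70264154]
[265.30450775 396.80104268]
[209.57011558 317.4840172 ]
[321.46736598 433.18128553]
go [-0.0387  0.1359 -0.0559] [-0.008  0.015  0.001] psi 1.629 tcp [ 0.4601 -0.1184  0.3046]
```

View pics/w3.png

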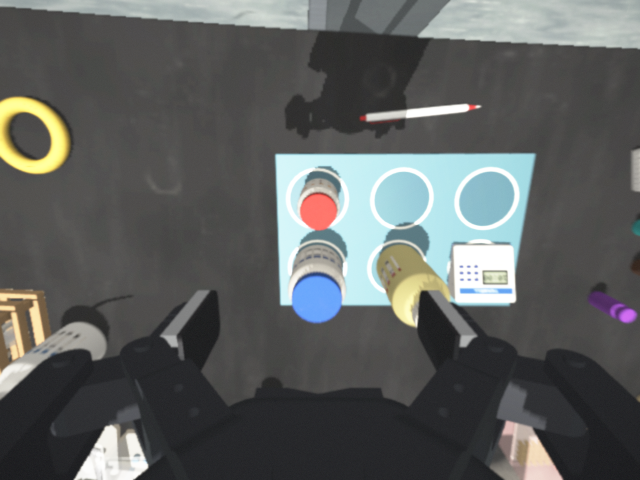

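The wrist view shows red cap at (211,319) in its ring, and the bottle at about (270,410). The arm was still settling, so I'll move over and look again at rest.

apply_moves(moves=[[0.02,0.04,-0.03,0,0,0,1],[0.03,0.09,-0.06,0,0,0,1],[0.04,0.1,-0.08,0,0,0,1],[0.04,0.1,-0.08,0,0,0,1],[0.04,0.1,-0.08,0,0,0,1],[0.04,0.1,-0.08,0,0,0,1]])

```text
time_s: 18.45
tcp_pos: [0.4101, -0.0196, 0.3713]
orientation: [0.089, -3.137, -0.001]
contact_force: [-0.1, 0.2, 0.3]
gripper_width: 0.085
grasp_force: 0.0
```

```bash
cat > meas.py <<'E'
from h import *
def cen(m,a=20):
    N,_,st,ce=cv2.connectedComponentsWithStats(m.astype(np.uint8)); i=1+st[1:,4].argmax(); return st[i],ce[i][::-1]
def win(p,X,r):
    m=np.zeros((480,640),bool); a,b=proj(p,X).astype(int); m[max(a-r,0):a+r,max(b-r,0):b+r]=1; return m
def run(n,rr):
    p=shot(n,n+"_m.png"); h=cv2.cvtColor(p["frame"],cv2.COLOR_RGB2HSV); H,S,V=[h[...,i] for i in range(3)]
    red=((H<8)|(H>172))&(S>120)&(V>70); wh=(S<45)&(V>165); blue=(S>150)&(H>105)&(H<125)
    for nm,m,X in (("red",red,[.4545,-.118,.09]),("bluecap",blue,[.5465,-.112,.105]),("ycap",wh,[.541,-.003,.155])):
        st,c=cen(m&win(p,X,rr)); print(n,nm,st,at_z(p,c,X[2])[:2].round(4))
    for q in cv2.findContours(((p["frame"].min(2)>165)).astype(np.uint8),0,1)[0]:
        if len(q)>40:
            W=(np.array([at_z(p,(a[0][1],a[0][0]),.003)[:2] for a in q])*1000).astype(np.float32); e=cv2.fitEllipse(W)
            if 74<e[1][0]<e[1][1]<85: print("ring",np.round(e[0],1),np.round(e[1],1))
E
python3 - <<'E'
from meas import *
run("wrist",28); run("top",18)
go(.541,-.003,.30,.057)
E
```

```text
wrist red [229 216  30  28 645] [ 0.4548 -0.1163]
wrist bluecap [235 281  29  21 103] [ 0.529  -0.1021]
wrist ycap [311 299  31  33 787] [ 0.5385 -0.003 ]
top red [372 257  20  12 145] [ 0.4627 -0.1184]
top bluecap [365 206  28  27 478] [ 0.5464 -0.1122]
top ycap [313 212  19  19 279] [ 0.5392 -0.0022]
go [-0.1317  0.009   0.0714] [-1.000e-03 -2.000e-03  1.571e+00] psi 1.628 tcp [ 0.4102 -0.0196  0.3717]
```

apply_moves(moves=[[-0.03,0.002,0,0,0,0.18,1],[-0.07,0.005,0,0,0,0.36,1],[-0.11,0.009,0,0,0,0.55,1],[-0.128,0.009,0.02,0,0,0.73,1],[-0.128,0.009,0.05,0,0,0.91,1],[-0.128,0.009,0.07,0,0,1.1,1],[-0.128,0.009,0.07,0,0,1.28,1],[-0.128,0.009,0.07,0,0,1.46,1]])

```text
time_s: 19.55
tcp_pos: [0.5373, -0.0031, 0.3014]
orientation: [-2.033, -2.392, 0.002]
contact_force: [0.1, 0.2, -0.3]
gripper_width: 0.0858
grasp_force: 0.0
```

apply_moves(moves=[[0,0,0,0,0,0.11,1],[0,0,0,0,0,0.11,1],[0,0,0,0,0,0.11,1]])

```text
time_s: 19.92
tcp_pos: [0.5376, -0.0029, 0.3025]
orientation: [-2.153, -2.287, 0.001]
contact_force: [0.4, -0.4, -0.1]
gripper_width: 0.0852
grasp_force: 0.0
```

Run:
```python
from meas import *
p=shot("wrist"); h=cv2.cvtColor(p["frame"],cv2.COLOR_RGB2HSV)
st,c=cen((h[...,1]<45)&(h[...,2]>165)&win(p,[.539,-.003,.155],30)); print(st,at_z(p,c,.155))
go(.539,-.003,.088,.057)
```

```text
[ 292  203   57   40 1297] [ 0.54128514 -0.00292305  0.155     ]
go [-0.0003  0.0015  0.2147] [-0.001 -0.     0.003] psi 0.06 tcp [ 0.5376 -0.0028  0.3027]
```

apply_moves(moves=[[0,0.0015,0.04,0,0,0,1],[0,0.0015,0.09,0,0,0,1],[0,0.0015,0.13,0,0,0,1],[0,0.0015,0.165,0,0,0,1],[0,0.0015,0.195,0,0,0,1],[0,0.0015,0.21,0,0,0,1],[0,0.0015,0.2145,0,0,0,1],[0,0.0015,0.2145,0,0,0,1]], newtons=60)

```text
time_s: 20.98
tcp_pos: [0.5399, -0.0027, 0.0893]
orientation: [2.154, 2.285, 0.001]
contact_force: [0.3, 0.1, -0.0]
gripper_width: 0.0854
grasp_force: 0.0
```

apply_moves(moves=[[0,0,0,0,0,0,0.5],[0,0,0,0,0,0,0.5],[0,0,0,0,0,0,0.5],[0,0,0,0,0,0,0.5],[0,0,0,0,0,0,0.5],[0,0,-0.005,0,0,0,0.5],[0,0,-0.012,0,0,0,0.5],[0,0,-0.012,0,0,0,0.5]])

```text
time_s: 21.98
tcp_pos: [0.5393, -0.0026, 0.1009]
orientation: [2.155, 2.286, 0.001]
contact_force: [0.4, 0.5, -2.2]
gripper_width: 0.0586
grasp_force: 64.9
```

Run:
```python
from h import *
s=readout.sense(); print(s["contact_force"],s["gripper_width"],s["grasp_force"])
go(.5435,-.003,.0885,.057)
```

```text
[ 0.42566161  0.51329327 -2.18133178] 0.0586138068576959 64.93939639767632
go [-0.0007  0.0042  0.0124] [0.001 0.    0.002] psi 0.059 tcp [ 0.5393 -0.0026  0.1009]
```

Lifted; shift +4.5 mm along mat x and set down.

apply_moves(moves=[[0,0.003,0,0,0,0,0.5],[-0.0005,0.0045,0.004,0,0,0,0.5],[-0.0005,0.0045,0.008,0,0,0,0.5],[-0.0005,0.0045,0.0105,0,0,0,0.5],[-0.0005,0.0045,0.012,0,0,0,0.5],[-0.0005,0.0045,0.0125,0,0,0,0.5],[-0.0005,0.0045,0.0125,0,0,0,0.5]])

```text
time_s: 22.85
tcp_pos: [0.5436, -0.0028, 0.0904]
orientation: [-2.154, -2.286, 0.001]
contact_force: [-5.7, 0.6, 13.6]
gripper_width: 0.0586
grasp_force: 66.6
```

apply_moves(moves=[[0,0,0,0,0,0,1],[0,0,0,0,0,0,1],[0,0,0,0,0,0,1],[0,0,0,0,0,0,1],[0,0,-0.03,0,0,0,1],[0,0,-0.08,0,0,0,1],[0,0,-0.14,0,0,0,1],[0,0,-0.18,0,0,0,1]])

```text
time_s: 23.85
tcp_pos: [0.5446, -0.003, 0.2713]
orientation: [2.153, 2.284, 0.004]
contact_force: [0.9, 0.8, -1.3]
gripper_width: 0.0854
grasp_force: 0.0
```

Run:
```python
from meas import *
go(.40,.26,.30,1.7)
```

```text
go [ 0.271  -0.1287 -0.0294] [ 0.002  0.004 -1.641] psi 0.059 tcp [ 0.5446 -0.003   0.2713]
```

apply_moves(moves=[[0.05,-0.01,-0.03,0,0,-0.18,1],[0.1,-0.03,-0.03,0,0,-0.36,1],[0.15,-0.06,-0.03,0,0,-0.55,1],[0.2,-0.09,-0.03,0,0,-0.73,1],[0.25,-0.12,-0.03,0,0,-0.91,1],[0.271,-0.129,-0.03,0,0,-1.1,1],[0.271,-0.129,-0.03,0,0,-1.28,1],[0.271,-0.129,-0.03,0,0,-1.46,1]])

```text
time_s: 24.85
tcp_pos: [0.3984, 0.2606, 0.2979]
orientation: [-0.07, -3.141, 0.0]
contact_force: [-0.4, 0.5, 0.1]
gripper_width: 0.0852
grasp_force: 0.0
```

apply_moves(moves=[[0,0,0,0,0,-0.12,1],[0,0,0,0,0,-0.12,1],[0,0,0,0,0,-0.12,1]])

```text
time_s: 25.22
tcp_pos: [0.3989, 0.2601, 0.2979]
orientation: [0.104, -3.14, 0.0]
contact_force: [-0.2, 0.4, 0.6]
gripper_width: 0.0855
grasp_force: 0.0
```

Run:
```python
from meas import *
def tile(n,r):
    p=shot(n,"tile_"+n+".png"); h=cv2.cvtColor(p["frame"],cv2.COLOR_RGB2HSV)
    m=((h[...,1]<45)&(h[...,2]>190)&win(p,[.389,.301,.015],r)).astype(np.uint8)
    c=max(cv2.findContours(m,0,1)[0],key=cv2.contourArea)
    W=(np.array([at_z(p,(a[0][1],a[0][0]),.015)[:2] for a in c])*1000).astype(np.float32); print(n,cv2.minAreaRect(W))
tile("top",25);tile("wrist",60)
run("top",18)
go(.389,.301,.1,1.57)
```

```text
top ((388.86126708984375, 300.76910400390625), (51.887203216552734, 50.15753936767578), 18.668487548828125)
wrist ((390.5107421875, 300.7660217285156), (51.45708084106445, 51.84252166748047), 18.291229248046875)
top red [372 257  20  20 308] [ 0.4543 -0.1162]
top bluecap [365 205  28  28 554] [ 0.547  -0.1122]
top ycap [313 210  19  19 282] [ 0.5428 -0.0018]
ring [442.2 101.7] [79.5 80.2]
ring [448.2  -8.2] [76.6 77.4]
ring [ 454.4 -118. ] [77.1 77.6]
go [0.0071 0.0415 0.198 ] [-0.    -0.     0.068] psi 1.638 tcp [0.3989 0.2601 0.298 ]
```

View pics/tile_wrist.png

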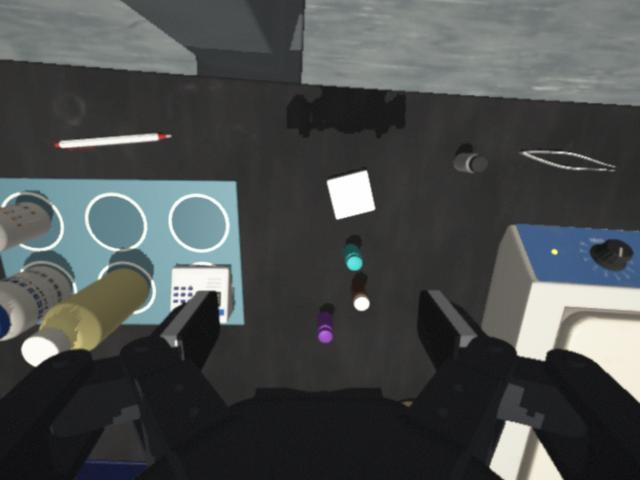

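The bottle is now within 1 mm of its ring centre and the red jar within 2 mm. In the wrist view the tile is at (194,351), the turquoise vial at (258,354), the brown white-capped vial at (295,361) and the purple one at (328,325).

apply_moves(moves=[[0.0062,0.0412,0.04,0,0,-0.127,0.82],[0.0062,0.0412,0.09,0,0,-0.254,0.82],[0.0062,0.0412,0.14,0,0,-0.254,0.82],[0.0062,0.0412,0.19,0,0,-0.254,0.82],[0.0062,0.0412,0.23,0,0,-0.254,0.82],[0.0062,0.0412,0.255,0,0,-0.254,0.82],[0.0062,0.0412,0.262,0,0,-0.254,0.82],[0.0062,0.0412,0.262,0,0,-0.254,0.82]], newtons=30)

```text
time_s: 26.38
tcp_pos: [0.3902, 0.3009, 0.0362]
orientation: [-0.503, 3.101, 0.0]
contact_force: [0.1, 0.4, 1.3]
gripper_width: 0.07
grasp_force: 0.0
```

Run:
```python
from meas import *
go(.3897,.3008,.001,1.892)
p=shot("wrist"); cv2.imwrite("pics/tw2.png",p["frame"][:,:,::-1])
```

```text
go [0.0005 0.0001 0.0352] [0.    0.    0.001] psi 1.893 tcp [0.3902 0.3009 0.0362]
```

View pics/tw2.png

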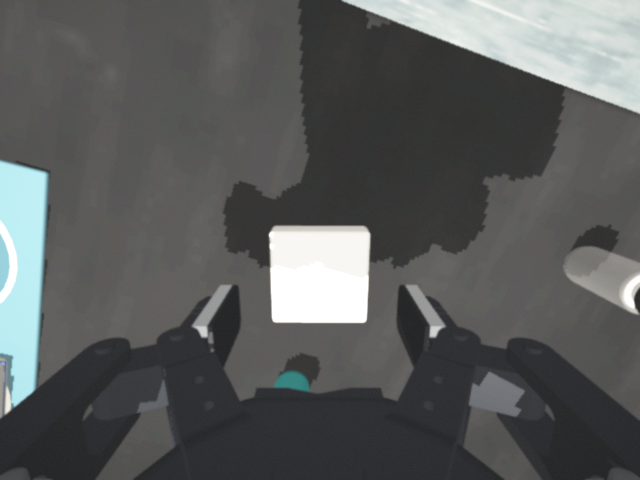

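Tile is square and centred between the pads (270–370 between 238 and 400).

apply_moves(moves=[[0,0,0.01,0,0,0,0.82],[0,0,0.02,0,0,0,0.82],[0,0,0.028,0,0,0,0.82],[0,0,0.0335,0,0,0,0.82],[0,0,0.0335,0,0,0,0.82]])

```text
time_s: 27.05
tcp_pos: [0.3894, 0.3005, 0.0019]
orientation: [0.504, -3.1, 0.001]
contact_force: [-0.4, -0.1, 0.4]
gripper_width: 0.0701
grasp_force: 0.0
```

apply_moves(moves=[[0,0,0,0,0,0,0.5],[0,0,0,0,0,0,0.4],[0,0,0,0,0,0,0.4],[0,0,0,0,0,0,0.4],[0,0,0,0,0,0,0.4]])

```text
time_s: 27.68
tcp_pos: [0.3903, 0.301, 0.0029]
orientation: [-0.504, 3.1, 0.0]
contact_force: [0.3, 0.4, 2.5]
gripper_width: 0.0507
grasp_force: 32.2
```

apply_moves(moves=[[0,0,-0.005,0,0,0,0.4],[0,0,-0.015,0,0,0,0.4],[0,0,-0.03,0,0,0,0.4],[0,0,-0.05,0,0,0,0.4],[0,0,-0.065,0,0,0,0.4],[0,0,-0.07,0,0,0,0.4],[0,0,-0.07,0,0,0,0.4]], newtons=40)

```text
time_s: 28.55
tcp_pos: [0.39, 0.3009, 0.0729]
orientation: [-0.504, 3.1, 0.0]
contact_force: [0.4, 0.2, -0.2]
gripper_width: 0.0512
grasp_force: 42.6
```

Run:
```python
from meas import *
s=readout.sense(); print(s["contact_force"],s["gripper_width"],s["grasp_force"])
go(.442,.1017,.073,1.628)
```

```text
[ 0.44142209  0.22102949 -0.20689577] 0.051182192328891166 42.616655230522156
go [ 1.380e-02 -2.054e-01 -2.000e-04] [0.    0.001 0.265] psi 1.893 tcp [0.39   0.3009 0.0729]
```

apply_moves(moves=[[0.001,-0.02,0,0,0,0.04,0.4],[0.003,-0.05,0,0,0,0.09,0.4],[0.006,-0.09,0,0,0,0.14,0.4],[0.009,-0.13,0,0,0,0.19,0.4],[0.012,-0.17,0,0,0,0.24,0.4],[0.0138,-0.2,0,0,0,0.265,0.4],[0.0138,-0.2054,0,0,0,0.265,0.4],[0.0138,-0.2054,0,0,0,0.265,0.4]])

```text
time_s: 29.55
tcp_pos: [0.4413, 0.1017, 0.072]
orientation: [0.089, -3.139, -0.001]
contact_force: [0.1, 0.1, -1.3]
gripper_width: 0.0504
grasp_force: 42.6
```

apply_moves(moves=[[0,0,0.02,0,0,0,0.4],[0,0,0.035,0,0,0,0.4],[0,0,0.045,0,0,0,0.4],[0,0,0.05,0,0,0,0.4],[0,0,0.05,0,0,0,0.4]])

```text
time_s: 30.18
tcp_pos: [0.4416, 0.1018, 0.0222]
orientation: [0.09, -3.14, -0.0]
contact_force: [-0.5, 0.0, 0.2]
gripper_width: 0.0506
grasp_force: 42.6
```

Run:
```python
from meas import *
go(.442,.1017,.006,1.628)
p=shot("wrist"); cv2.imwrite("pics/tw3.png",p["frame"][:,:,::-1])
```

```text
go [-0.0004 -0.0001  0.0162] [ 0.    -0.001  0.   ] psi 1.628 tcp [0.4416 0.1018 0.0222]
```

View pics/tw3.png

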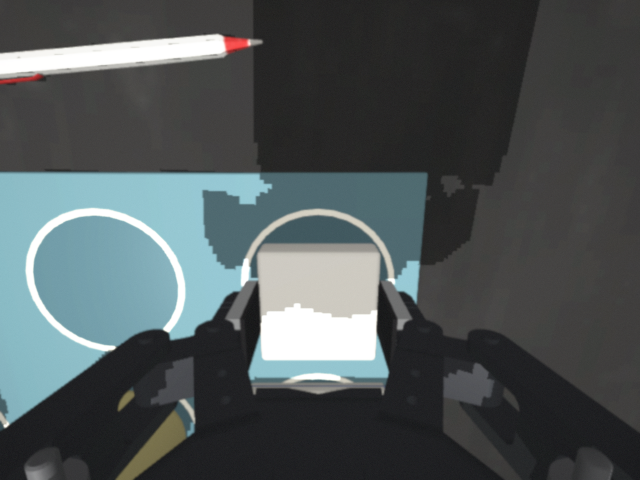

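The tile is held over its ring, centred within a couple of mm (ring spans columns 243–393, tile 260–379).

apply_moves(moves=[[0,0,0.006,0,0,0,0.4],[0,0,0.011,0,0,0,0.4],[0,0,0.014,0,0,0,0.4],[0,0,0.016,0,0,0,0.4],[0,0,0.017,0,0,0,0.4],[0,0,0.017,0,0,0,0.4]])

```text
time_s: 30.98
tcp_pos: [0.4417, 0.1016, 0.006]
orientation: [0.09, -3.14, 0.0]
contact_force: [-2.6, -0.6, 4.4]
gripper_width: 0.0506
grasp_force: 43.2
```

apply_moves(moves=[[0,0,0,0,0,0,0.8],[0,0,0,0,0,0,0.8],[0,0,0,0,0,0,0.8],[0,0,-0.03,0,0,0,0.8],[0,0,-0.08,0,0,0,0.8],[0,0,-0.13,0,0,0,0.8],[0,0,-0.17,0,0,0,0.8],[0,0,-0.17,0,0,0,0.8]])

```text
time_s: 31.98
tcp_pos: [0.445, 0.1018, 0.1795]
orientation: [-0.09, 3.131, 0.0]
contact_force: [-0.2, -1.0, 0.7]
gripper_width: 0.0684
grasp_force: 0.0
```

```bash
cat > tile.py <<'E'
from meas import *
def tile(n,r):
    p=shot(n,"tile_"+n+".png"); h=cv2.cvtColor(p["frame"],cv2.COLOR_RGB2HSV)
    m=((h[...,1]<45)&(h[...,2]>150)&win(p,[.442,.1017,.018],r)).astype(np.uint8)
    c=max(cv2.findContours(m,0,1)[0],key=lambda c:len(c)); c=max(cv2.findContours(cv2.morphologyEx(m,cv2.MORPH_OPEN,np.ones((7,7))),0,1)[0],key=cv2.contourArea)
    W=(np.array([at_z(p,(a[0][1],a[0][0]),.018)[:2] for a in c])*1000).astype(np.float32); print(n,cv2.minAreaRect(W))
def vial(n,r):
    p=shot(n,"vial_"+n+".png"); h=cv2.cvtColor(p["frame"],cv2.COLOR_RGB2HSV)
    st,c=cen((h[...,1]<70)&(h[...,2]>150)&win(p,[.522,.324,.052],r)); print("vial",n,st,at_z(p,c,.052))
E
python3 -c "
from tile import *
tile('top',25);tile('wrist',60); vial('top',12)
go(.50,.31,.25,1.62)"
```

```text
top ((455.022705078125, 146.80630493164062), (19.23520851135254, 85.31261444091797), 89.62061309814453)
wrist ((443.095947265625, 100.51302337646484), (58.10786819458008, 58.38600540161133), 2.4782512187957764)
vial top [161 234  10   9  75] [0.52186028 0.32362361 0.052     ]
go [-0.0708  0.2047 -0.0758] [ 0.    -0.002  0.008] psi 1.628 tcp [0.4409 0.1016 0.1744]
```

apply_moves(moves=[[-0.01,0.04,-0.05,0,0,0,0.5],[-0.03,0.09,-0.07,0,0,0,0.5],[-0.05,0.14,-0.07,0,0,0,0.5],[-0.06,0.19,-0.07,0,0,0,0.5],[-0.07,0.205,-0.07,0,0,0,0.5],[-0.07,0.205,-0.07,0,0,0,0.5],[-0.07,0.205,-0.07,0,0,0,0.5],[-0.07,0.205,-0.07,0,0,0,0.5]])

```text
time_s: 33.12
tcp_pos: [0.4997, 0.3091, 0.245]
orientation: [0.088, -3.139, 0.001]
contact_force: [-0.4, 0.1, -0.1]
gripper_width: 0.0425
grasp_force: 0.0
```

```bash
python3 -c "
from tile import *
tile('top',25); vial('wrist',22)
t=shot('top'); cv2.imwrite('pics/tt.png',cv2.resize(t['frame'][180:330,130:430,::-1],None,fx=2.6,fy=2.6)); w=shot('wrist')
im=np.vstack([cv2.resize(t['frame'][190:320,140:430,::-1],(640,287)),w['frame'][100:400,:,::-1]]); cv2.imwrite('pics/combo.png',im)
go(.522,.3237,.02,1.628)"
```

```text
top ((440.3709411621094, 101.1095199584961), (51.12146759033203, 53.07199478149414), 89.51461029052734)
vial wrist [322 228  19  18 264] [0.52373593 0.32335732 0.052     ]
go [-0.0226  0.0128  0.2258] [ 0.     0.    -0.001] psi 1.627 tcp [0.5001 0.3097 0.2458]
```

View pics/combo.png

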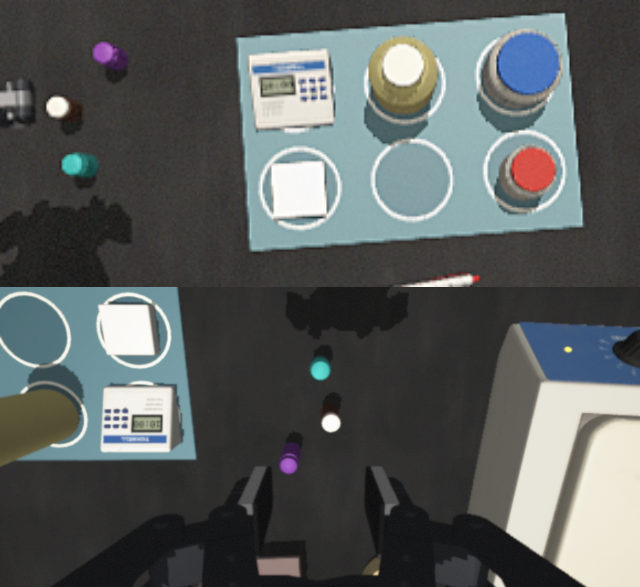

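Vial choice confirmed: brown body with a white cap at (423,331) in the lower half. Turquoise is at (370,320) and purple at (465,289). The tile sits centred in its ring.

apply_moves(moves=[[-0.0236,0.0128,0.04,0,0,0,0.5],[-0.0236,0.0128,0.09,0,0,0,0.5],[-0.0236,0.0128,0.13,0,0,0,0.5],[-0.0236,0.0128,0.16,0,0,0,0.5],[-0.0236,0.0128,0.19,0,0,0,0.5],[-0.0236,0.0128,0.215,0,0,0,0.5],[-0.0236,0.0128,0.227,0,0,0,0.5],[-0.0236,0.0128,0.227,0,0,0,0.5]], newtons=20)

```text
time_s: 34.33
tcp_pos: [0.5224, 0.324, 0.0179]
orientation: [0.089, -3.139, 0.001]
contact_force: [-0.0, 0.1, 1.1]
gripper_width: 0.0428
grasp_force: 0.0
```

apply_moves(moves=[[0,0,0,0,0,0,0.35],[0,0,0,0,0,0,0.25],[0,0,0,0,0,0,0.15],[0,0,0,0,0,0,0.1],[0,0,0,0,0,0,0.1],[0,0,0,0,0,0,0.1]])

```text
time_s: 35.08
tcp_pos: [0.524, 0.3249, 0.02]
orientation: [-0.09, 3.138, 0.002]
contact_force: [-0.1, -0.2, 6.2]
gripper_width: 0.0191
grasp_force: 20.9
```

apply_moves(moves=[[0,0,-0.005,0,0,0,0.1],[0,0,-0.02,0,0,0,0.1],[0,0,-0.05,0,0,0,0.1],[0,0,-0.09,0,0,0,0.1],[0,0,-0.11,0,0,0,0.1],[0,0,-0.11,0,0,0,0.1],[0,0,-0.11,0,0,0,0.1]])

```text
time_s: 35.95
tcp_pos: [0.5217, 0.3239, 0.127]
orientation: [0.09, -3.138, 0.002]
contact_force: [0.6, 0.7, -0.3]
gripper_width: 0.0195
grasp_force: 20.4
```

```bash
python3 -c "
from tile import *
go(.4415,.1015,.125,1.628)"
```

```text
go [ 0.0928 -0.2174  0.0024] [-0.001 -0.003 -0.   ] psi 1.628 tcp [0.5217 0.3239 0.127 ]
```

apply_moves(moves=[[0.01,-0.02,0,0,0,0,0.1],[0.025,-0.06,0,0,0,0,0.1],[0.045,-0.105,0,0,0,0,0.1],[0.064,-0.15,0,0,0,0,0.1],[0.08,-0.188,0,0,0,0,0.1],[0.09,-0.21,0,0,0,0,0.1],[0.093,-0.2174,0,0,0,0,0.1],[0.093,-0.2174,0,0,0,0,0.1]])

```text
time_s: 36.95
tcp_pos: [0.4419, 0.1021, 0.1277]
orientation: [0.089, -3.139, -0.001]
contact_force: [-0.5, 0.6, 0.0]
gripper_width: 0.0195
grasp_force: 20.4
```

apply_moves(moves=[[0,0,0.02,0,0,0,0.1],[0,0,0.04,0,0,0,0.1],[0,0,0.06,0,0,0,0.1],[0,0,0.07,0,0,0,0.1],[0,0,0.075,0,0,0,0.1],[0,0,0.075,0,0,0,0.1],[0,0,0.075,0,0,0,0.1]])

```text
time_s: 37.83
tcp_pos: [0.4431, 0.1021, 0.0542]
orientation: [-0.09, 3.139, 0.0]
contact_force: [1.3, 0.4, -0.0]
gripper_width: 0.0197
grasp_force: 20.4
```

```bash
python3 -c "
from tile import *
go(.4412,.1015,.0385,1.628)
p=shot('side'); w=shot('wrist')
im=np.hstack([cv2.resize(p['frame'][220:340,220:360,::-1],(490,420),interpolation=cv2.INTER_CUBIC),w['frame'][120:400,160:460,::-1][:, :300]]) if False else None
a=cv2.resize(p['frame'][210:330,230:360,::-1],(400,370),interpolation=cv2.INTER_CUBIC); b=cv2.resize(w['frame'][150:450,160:480,::-1],(395,370)); cv2.imwrite('pics/v1.png',np.hstack([a,b]))"
```

```text
go [ 0.002  -0.0005  0.0157] [-0.     0.001  0.   ] psi 1.628 tcp [0.4431 0.1021 0.0542]
```

View pics/v1.png

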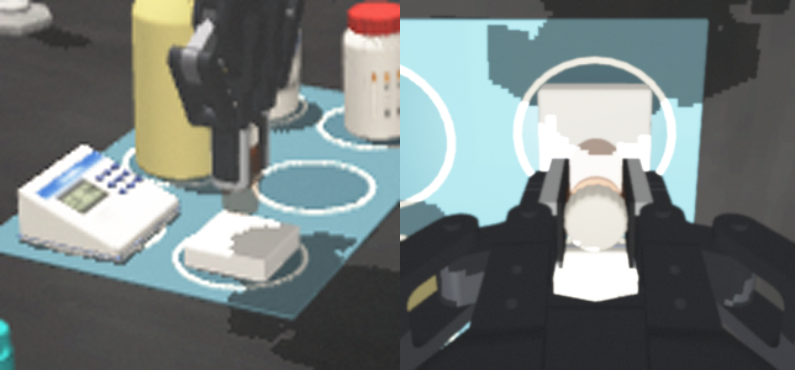

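The vial hangs upright over the tile, laterally centred (cap column 595, tile 538–651).

apply_moves(moves=[[0.0012,0,0.005,0,0,0,0.1],[0.0012,0,0.01,0,0,0,0.1],[0.0012,0,0.0125,0,0,0,0.1],[0.0012,0,0.014,0,0,0,0.1],[0.0012,0,0.0155,0,0,0,0.1],[0.0012,0,0.0165,0,0,0,0.1],[0.0012,0,0.0165,0,0,0,0.1]])

```text
time_s: 38.8
tcp_pos: [0.4416, 0.102, 0.0379]
orientation: [-0.09, 3.14, -0.0]
contact_force: [-1.7, 0.3, 6.2]
gripper_width: 0.0191
grasp_force: 19.4
```

Contact felt (6 N); release gently and retreat.

apply_moves(moves=[[0,0,0,0,0,0,0.28],[0,0,0,0,0,0,0.35],[0,0,0,0,0,0,0.45],[0,0,0,0,0,0,0.5],[0,0,0,0,0,0,0.5],[0,0,-0.01,0,0,0,0.5],[0,0,-0.03,0,0,0,0.5],[0,0,-0.06,0,0,0,0.5]])

```text
time_s: 39.8
tcp_pos: [0.4405, 0.1019, 0.0975]
orientation: [0.09, -3.138, 0.0]
contact_force: [1.0, 1.8, -0.5]
gripper_width: 0.0428
grasp_force: 0.0
```

apply_moves(moves=[[0,0,-0.05,0,0,0,0.5],[0,0,-0.1,0,0,0,0.5],[0,0.04,-0.16,0,0,0,0.5],[0,0.09,-0.18,0,0,0,0.5],[0,0.14,-0.18,0,0,0,0.5],[0,0.16,-0.18,0,0,0,0.5],[0,0.16,-0.18,0,0,0,0.5],[0,0.16,-0.18,0,0,0,0.5]])

```text
time_s: 40.8
tcp_pos: [0.432, 0.261, 0.2772]
orientation: [0.089, -3.14, 0.001]
contact_force: [0.2, -0.8, -0.1]
gripper_width: 0.0424
grasp_force: 0.0
```

```bash
python3 -c "
from tile import *
run('top',18)
p=shot('side'); t=shot('top')
h=cv2.cvtColor(t['frame'],cv2.COLOR_RGB2HSV)
f=t['frame'].astype(int)
print(proj(t,[.441,.1013,.07]))
a=cv2.resize(p['frame'][170:320,210:410,::-1],(400,300),interpolation=cv2.INTER_CUBIC); b=cv2.resize(t['frame'][195:305,245:405,::-1],(400,300),interpolation=cv2.INTER_CUBIC); cv2.imwrite('pics/fin.png',np.hstack([a,b]))"
```

```text
top red [372 257  20  20 308] [ 0.4544 -0.1162]
top bluecap [365 206  28  27 543] [ 0.5468 -0.112 ]
top ycap [313 210  19  19 281] [ 0.5427 -0.0018]
ring [443.6 101.7] [76.8 80.1]
ring [448.2  -8.2] [76.5 77.4]
ring [ 454.4 -118. ] [77.2 77.5]
[275.08506532 272.18442786]
```

View pics/fin.png

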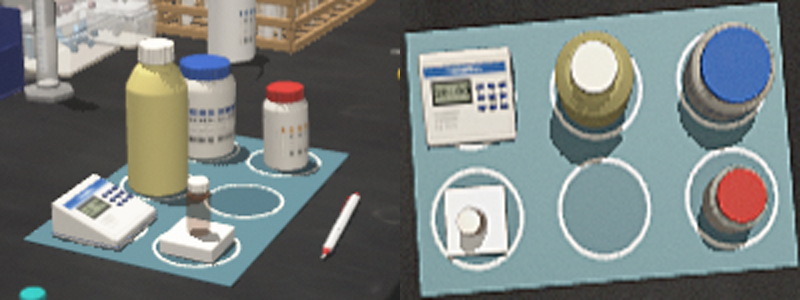

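All four sit in place and upright: vial cap at about (275,273) against a predicted (275,272), and the blue cap has not moved.

```bash
python3 -c "
from h import *
print(workorder.finish_job())"
```

```text
the job is handed in; nothing more can be done
None
```

I handed the job in at about 41 s with everything upright: the bottle, red-capped jar and tile were within about 2 mm of their ring centres, and the brown vial stood at the middle of the tile. The blue-capped jar measured unmoved and the timer showed no visible shift. The bottle was first set down about 4.5 mm off, so I re-gripped it and moved it before placing the tile.

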